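# Shoot the bolt on the blue radio case

## Task

The equipment case with the blue lid is packed and about to be carried out, so bolt its lid shut: lift the bolt's red-knobbed handle out of its notch, slide the bolt across into the keeper on the grey strip, drop the handle into the other notch and let go. Leave the bolt on the yellow-lidded case as it is.

Things in the scene. Friction and masses are not known exactly. Their poses are not given: they have to be found in the camera images.
- blue_case: black box 200 x 300 x 85 mm (x, y, z), fixed, blue lid, grey strip with keeper at its +y end. Origin: centre of its underside, z up. On the lid a 16 mm steel bolt rod along the case's y, at x = 0, 111 mm above the origin. Its guide spans x -18 to 18, top 126 mm above the origin; the guide's -x wall has 26 mm wide notches centred at y = -35 (open) and 25 mm (bolted), a land between
- blue_knob (a point): centre of the 20 mm red ball on the blue case's bolt handle, 52 mm from the rod's axis, on its -x side. Pivots about the rod: at rest 15 deg above level (ball 124 mm above the case's origin, 39 above the lid), clears the land from 47 deg (149 mm), stops at 78 deg, falls back if let go. Pinch the ball from above, fingers closing along the case's y; it pivots between them as it follows the arc
- blue_bolt (a joint): slide of the blue case's bolt along the case's +y in m, moved by the handle (about 1 N): 0 with the handle in the middle of the open notch, 0.060 in the middle of the bolted notch, the rod then being through the keeper; end stops at -0.008 and 0.068. Starts in the open notch, within 6 mm of its middle
- yellow_knob (a point): centre of the red ball on the handle of the same bolt on the other case, which has a yellow lid; also unbolted, to be left alone

How it is judged:
On the way, in this order (a step that is already met when the one before it is completed fails the run):
1. the blue case's bolt handle is lifted out of the open notch (z of blue_knob in the frame of blue_case above 0.145 m and value of joint blue_bolt below 0.03 m), for 0.05 s.
2. the bolt is slid across, its handle over the other notch (value of joint blue_bolt above 0.047 m), for 0.05 s.
At the end, for the whole second after the job is handed in: the blue case's bolt is slid to 0.047 m or more (within 13 mm of the middle of the bolted notch), its handle lies down in that notch (knob less than 132 mm above the case's origin), and the yellow case's knob is within 20 mm of where it was (value of joint blue_bolt above 0.047 m and z of blue_knob in the frame of blue_case below 0.132 m and distance of yellow_knob from where it was at the start of the episode below 0.02 m); the robot touches nothing.
It fails at once if the yellow case's bolt or handle is moved (distance of yellow_knob from where it was at the start of the episode above 0.02 m).
It also fails if it takes over 32 s, if anything falls off the work surface, if the arm or the gripper's body presses on something with over 40 N, if the wrist force passes 120 N, or if a joint passes its speed limit or range.

## Robot

A 6-joint arm with a two-finger parallel gripper is mounted at the origin on the work surface. World frame = base frame: x ahead of the robot, y to its left, z up, the work surface at z = 0. Lengths are in m, angles in rad, forces in N, time in s.
With the tool pointing down it reaches from about 0.275 to 0.975 m from the base axis. Payload 8.4 kg.
Tool frame: the origin (TCP) lies on the centre line of the jaws, within the pads' length; the fingertips stand 22 mm ahead of it and the grasp point (between the pads) lies 3 mm ahead of it; z points along the fingers, y is the line along which they close (so a half turn about z gives the same grasp; the last joint's range is limited). The gripper opens to 92 mm and grips with 3 to 60 N. Pads are 20 mm wide; open, the fingers measure 128 mm over their backs; the gripper's body (75 mm by 189 mm) begins 69 mm behind the grasp point.
Start: joints at [1.308, 0.353, 1.633, -0, 1.155, -0.002], TCP at [0.161, 0.604, 0.197] pointing down, gripper open.
Joint ranges: [-2.63, 2.63], [-0.92, 2.1], [0.06, 2.66], [-1.3, 4.44], [0, 2.69], [-3.02, 3.02]. Speed limits (rad/s): [2.22, 2.22, 2.79, 3.14, 3.14, 3.14].

## Interface

Orientations are given as a unit quaternion [w, x, y, z].
In Python, from cell import * gives the robot as it stands. Calls block until the motion is done:
- movep(position, orientation): joint-space move of the TCP to a pose.
- servo_line(position, feed=0.15, rot=None): straight line of the TCP; rot=None keeps the orientation; feed is the mean speed in m/s.
- set_joints(angles): joint-space move.
- command_gripper(opening, strength=None): opening from 0.0 (shut) to 1.0 (fully open); strength is the grip in N (None keeps the last); returns when the fingers have stopped.
- sleep(seconds).
- solve_ik(position, orientation): joint angles nearest the present ones, or None.
- capture(name): name is "scene" or "top"; returns a dict with "color" (400x640x3 uint8, blue, green, red), "fov_y" (degrees; the focal length in pixels is half the picture's height over the tangent of half this angle, whatever the lens; pixels are square), "cx", "cy" (the principal point, pixels), "R" (3x3) and "t" (3): a world point X has camera coordinates R X + t. Camera axes: x right, y down, z forward; pixel columns grow to the right and rows downward; lengths in m; the calibration is good to about 2 mm. A picture is of the moment at which its call begins. There is no depth.
A pose or a line that the arm cannot do raises MotionError and nothing moves.
- hand_in(): hands the job in; it is judged then, once.
Readings, each from a call of its own:
- get_t(): time.
- get_q(): joint angles.
- get_joint_vel(): joint speeds.
- get_joint_efforts(): joint torques, N m.
- get_position(): TCP position.
- get_tcp_rot(): TCP orientation.
- get_contact_force(): force on the tool from outside, world axes, zero at the start.
- get_moment(): the same for the moment, N m.
- get_grip_width(): opening from 0.0 (shut) to 1.0 (fully open).
- get_gripper_force(): force on a finger pad.
Only numpy, scipy, OpenCV 4.12 (cv2) and the standard library are available. Lean on these libraries where they do the work, as an engineer would, in place of code of your own. Each camera call takes 0.05 s, during which the arm holds its last target. There are 200 camera calls.

## Working session

There is one attempt and no reset: what is moved stays moved. The work goes in short steps, each a Python script; the robot and the scene stay as the last script left them, time stands still between calls to the robot, and variables do not carry over. Pictures are saved under pics/ and viewed, at most 10 in all, crops included, and the job is handed in when it is done.

```bash
mkdir -p pics
python3 - <<'E'
from cell import *
import cv2,numpy as np
for n in("scene","top"):
    c=capture(n);cv2.imwrite(f"pics/{n}0.png",c["color"]);print(n,c["fov_y"],c["cx"],c["cy"],np.round(c["R"],3).tolist(),np.round(c["t"],3))
    hsv=cv2.cvtColor(c["color"],cv2.COLOR_BGR2HSV)
    m=((hsv[...,0]<8)|(hsv[...,0]>172))&(hsv[...,1]>140)&(hsv[...,2]>70)
    k,l,s,ce=cv2.connectedComponentsWithStats(m.astype(np.uint8))
    for i in range(1,k):
        if s[i,4]>15:print(s[i],ce[i])
print(get_t(),get_tcp_rot())
E
```

```text
scene 54.500711276751986 323.9493357009193 202.6780318135425 [[0.316, 0.949, 0.005], [0.789, -0.26, -0.557], [-0.527, 0.18, -0.83]] [-0.158 -0.381  1.105]
[417 150   9   8  55] [421.21818182 153.34545455]
[175 216  11   9  77] [180.19480519 220.22077922]
top 46.150319743951115 323.42682218119614 205.57311684971012 [[0.025, -1.0, 0.015], [-0.997, -0.026, -0.071], [0.071, -0.013, -0.997]] [-0.049  0.541  0.889]
[183 209   9  10  73] [187.01369863 213.79452055]
[458 213  10   9  71] [462.3943662  216.98591549]
0.1 [-6.14897357e-05  1.30042641e-01  9.91508223e-01 -5.92454572e-04]
```

View pics/scene0.png

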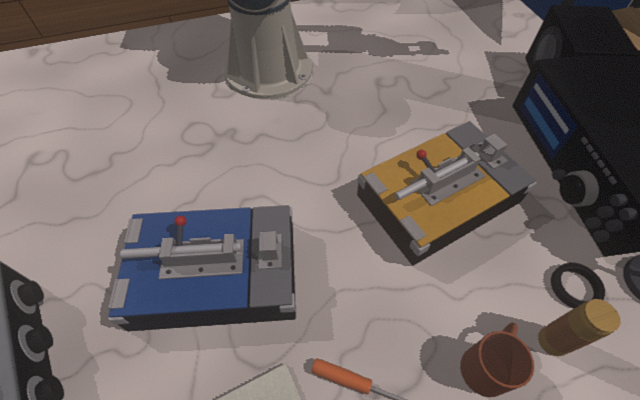

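View pics/top0.png

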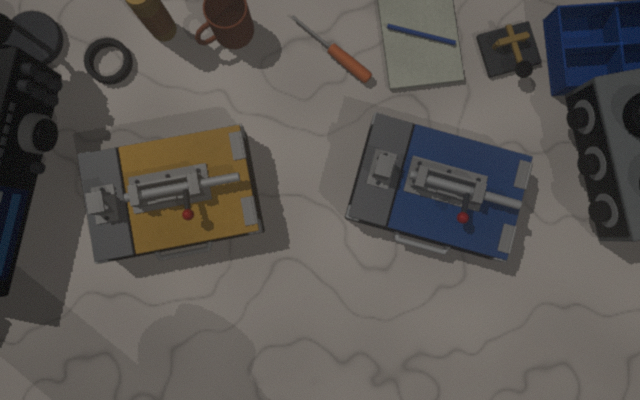

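The scene picture shows the blue case at left with its knob at (180,220) and the yellow case at right with its knob at (421,153). In the top picture the blue knob is at (462,217), and the rod runs from (520,204) to (415,178) with the strip on the left (+y). Next I'll triangulate the knob and get the yaw from the blue lid.

```bash
cat > h.py <<'E'
import cv2,numpy as np
def ray(c,u,v):
    f=200/np.tan(np.radians(c["fov_y"]/2));R=np.array(c["R"]);t=np.array(c["t"])
    d=R.T@np.array([(u-c["cx"])/f,(v-c["cy"])/f,1]);return -R.T@t,d/np.linalg.norm(d)
def plane(c,u,v,z):
    o,d=ray(c,u,v);return o+d*(z-o[2])/d[2]
def tri(a,b):
    A=sum(np.eye(3)-np.outer(d,d) for o,d in(a,b));B=sum((np.eye(3)-np.outer(d,d))@o for o,d in(a,b))
    p=np.linalg.solve(A,B);return p,[np.linalg.norm(np.cross(p-o,d)) for o,d in(a,b)]
def reds(c):
    hsv=cv2.cvtColor(c["color"],cv2.COLOR_BGR2HSV)
    m=((hsv[...,0]<8)|(hsv[...,0]>172))&(hsv[...,1]>140)&(hsv[...,2]>70)
    k,l,s,ce=cv2.connectedComponentsWithStats(m.astype(np.uint8))
    return [(s[i,4],ce[i]) for i in range(1,k) if s[i,4]>15]
E
python3 - <<'E'
from cell import *
from h import *
s=capture("scene");t=capture("top");np.set_printoptions(precision=4,suppress=True)
print("blue",tri(ray(s,180.2,220.2),ray(t,462.4,217)),"yellow",tri(ray(s,421.2,153.3),ray(t,187,213.8)))
for c,box in((t,(340,100,540,270)),(s,(100,190,310,335))):
    hsv=cv2.cvtColor(c["color"],cv2.COLOR_BGR2HSV);x0,y0,x1,y1=box
    m=np.zeros((400,640),np.uint8);m[y0:y1,x0:x1]=cv2.inRange(hsv,(100,120,40),(130,255,255))[y0:y1,x0:x1]
    v,u=np.nonzero(m);P=np.array([plane(c,a,b,.085)[:2] for a,b in zip(u,v)],np.float32)
    r=cv2.minAreaRect(P);print(r,cv2.boxPoints(r).tolist())
# rod ends in top
a,b=plane(t,520,204,.111),plane(t,415,178,.111);d=b-a;print("rod",a,b,np.degrees(np.arctan2(-d[0],d[1])))
E
```

```text
blue (array([ 0.5212, -0.2721,  0.1252]), [np.float64(0.00020098150989392494), np.float64(0.00020098150989394573)]) yellow (array([0.5143, 0.1968, 0.1262]), [np.float64(0.0005297510557541621), np.float64(0.0005297510557542024)])
((0.5693179965019226, -0.2797548174858093), (0.2185451090335846, 0.19242428243160248), 75.87242126464844) [[0.4493443965911865, -0.3622387647628784], [0.6359487175941467, -0.4092060327529907], [0.6892915964126587, -0.19727087020874023], [0.5026872754096985, -0.15030360221862793]]
((0.5732805132865906, -0.2805207073688507), (0.2196936458349228, 0.1922907829284668), 75.59009552001953) [[0.452823668718338, -0.3629852533340454], [0.6390650272369385, -0.41083824634552], [0.6937373876571655, -0.198056161403656], [0.5074959993362427, -0.1502031683921814]]
rod [ 0.5473 -0.3779  0.111 ] [ 0.5882 -0.1931  0.111 ] -12.46383240949996
```

Checks: knob height is 0.125 m (expected 0.124), it lies 50.5 mm on the -x side of the axis (expected 50.2), and yaw is -14.2°. I'll go above it, look once, then grasp.

```bash
cat >> h.py <<'E'
from scipy.spatial.transform import Rotation
np.set_printoptions(precision=4,suppress=True)
psi=np.radians(-14.2)
ex=np.array([np.cos(psi),np.sin(psi),0]);ey=np.array([-np.sin(psi),np.cos(psi),0]);ez=np.array([0,0,1.])
Q=np.roll(Rotation.from_matrix(np.c_[-ex,ey,-ez]).as_quat(),1)
K0=np.array([.5212,-.2721,.125])
def tcp(deg,s=0):  # TCP for handle angle and slide from start
    a=np.radians(deg);b=np.radians(15)
    return K0+ex*.052*(np.cos(b)-np.cos(a))+ez*(.052*(np.sin(a)-np.sin(b))+.003)+ey*s
E
python3 - <<'E'
from cell import *
from h import *
p=get_position();servo_line([p[0],p[1],.36],feed=.3)
movep(K0+ez*.2,Q);command_gripper(.55,15);servo_line(tcp(15)+ez*.05,feed=.2)
print(get_t(),get_position(),get_grip_width())
for n in("scene","top"):
    c=capture(n);print(n,reds(c))
    cv2.imwrite(f"pics/{n}1.png",c["color"])
c=cv2.imread("pics/scene1.png")[100:300,60:360]; cv2.imwrite("pics/s1c.png",cv2.resize(c,None,fx=2,fy=2))
E
```

```text
5.8333 [ 0.5219 -0.2725  0.179 ] 0.5527804401414788
scene [(np.int32(50), array([421.54, 153.18])), (np.int32(81), array([180.    , 220.2222]))]
top [(np.int32(76), array([187.1842, 213.8289]))]
```

View pics/s1c.png

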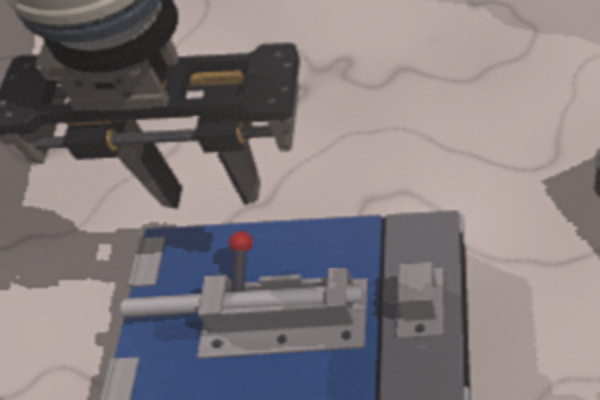

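The crop shows open fingers above the ball, with tips at about (148,202) and (184,200) in full-image pixels and the ball at (180,220). I'll check the tips against their projection before descending.

Run:
```python
from cell import *
from h import *
c=capture("scene");f=200/np.tan(np.radians(c["fov_y"]/2));p=np.array(get_position())
def pr(X):
    q=np.array(c["R"])@X+np.array(c["t"]);return q[:2]/q[2]*f+[c["cx"],c["cy"]]
for s in(-1,1):
  for o in (.0255,.04): print(s,o,pr(p-ez*.022+s*ey*o))
print("tip mid",pr(p-ez*.022),"ball",pr(K0), "tcp err",p-(tcp(15)+ez*.05))
```

```text
-1 0.0255 [158.5607 211.5764]
-1 0.04 [149.7239 212.0922]
1 0.0255 [189.4999 209.7707]
1 0.04 [198.2561 209.2596]
tip mid [174.0579 210.6719] ball [180.1333 220.2687] tcp err [ 0.0008 -0.0005  0.0014]
```

Run:
```python
from cell import *
from h import *
a=capture("scene")["color"][150:250,120:240];b=capture("top")["color"][150:270,400:520]
a=cv2.resize(a,(360,300));b=cv2.resize(b,(360,360))
cv2.imwrite("pics/c2.png",np.hstack([np.pad(a,((0,60),(0,0),(0,0))),b]));print(get_position())
```

```text
[ 0.5217 -0.2724  0.1791]
```

View pics/c2.png

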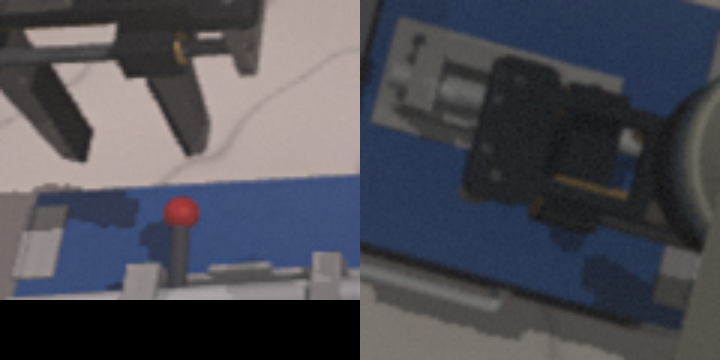

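The fingertips look about 8–12 px higher in the image than their projection. I'll go down 35 mm, which is still clear of the lid, and look again before closing.

Run:
```python
from cell import *
from h import *
servo_line(tcp(15)+ez*.015,feed=.1);print(get_t(),get_position(),get_contact_force())
s=capture("scene");print(reds(s))
a=s["color"][150:250,120:240];b=capture("top")["color"][150:270,400:520]
cv2.imwrite("pics/c3.png",cv2.resize(a,(720,600),interpolation=cv2.INTER_CUBIC))
```

```text
6.5833 [ 0.5212 -0.2721  0.1429] [-0.1494  0.0898  0.3427]
[(np.int32(49), array([421.6531, 153.2041])), (np.int32(61), array([179.7705, 221.1311]))]
```

View pics/c3.png

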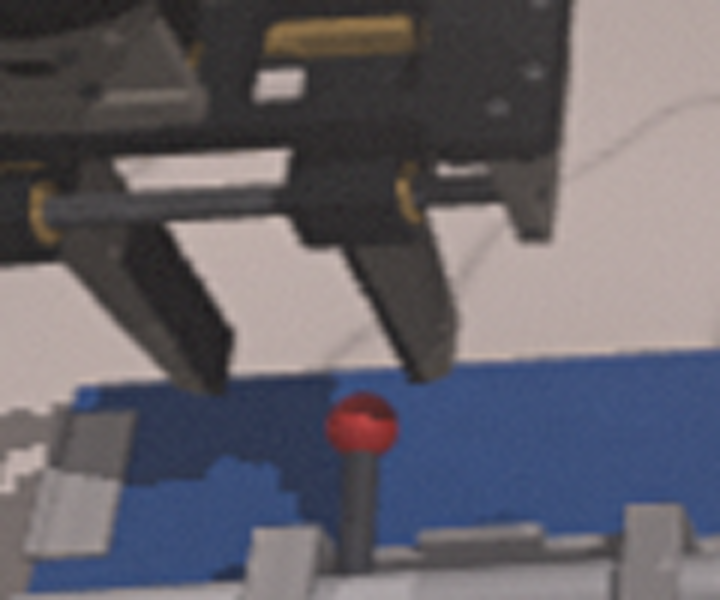

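The fingers straddle the ball's side at crop (212,393) and (425,380), with the ball at (362,425). The offset matches the hand sitting higher than assumed or shifted slightly to -x. A gentle close at the nominal grasp will settle it: on the ball the width should read about 0.217.

Run:
```python
from cell import *
from h import *
print(get_tcp_rot(),Q)
servo_line(tcp(15),feed=.05);print(get_position(),get_contact_force())
command_gripper(0.0,5);print(get_t(),get_grip_width(),get_gripper_force(),get_contact_force())
s=capture("scene");print(reds(s))
cv2.imwrite("pics/c4.png",cv2.resize(s["color"][150:250,120:240],(720,600),interpolation=cv2.INTER_CUBIC))
```

```text
[ 0.0004  0.1236  0.9923 -0.0002] [0.     0.1236 0.9923 0.    ]
[ 0.521  -0.272   0.1276] [-0.0541  0.0983 -0.1847]
7.9583 0.005136822167004256 0.0 [ 0.0021 -0.4622  0.3982]
[(np.int32(52), array([421.5   , 153.3269])), (np.int32(41), array([179.7561, 222.1707]))]
```

View pics/c4.png

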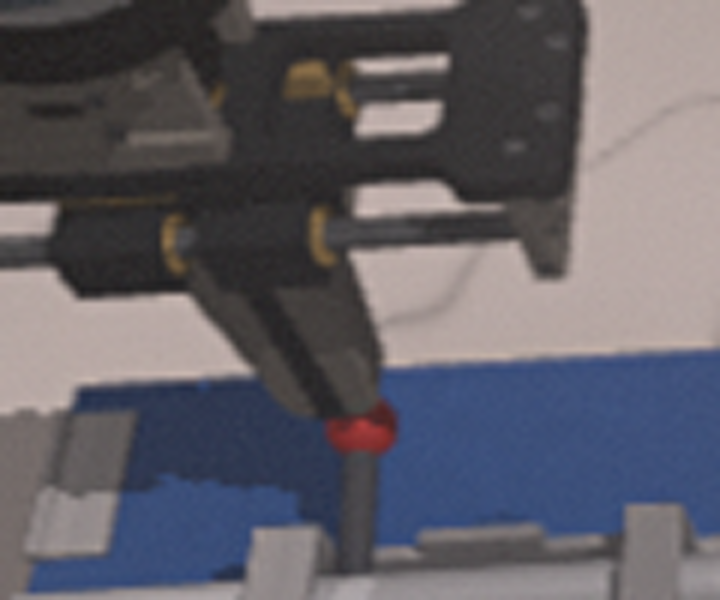

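Closing gave no contact (width 0.005), and the closed tips at crop (335,415) hide the top-left of the ball. So the hand is above it, not behind. I'll look at the top view to see the lateral offset.

Run:
```python
from cell import *
from h import *
s=capture("scene");t=capture("top");print(reds(t))
a=cv2.resize(t["color"][150:250,400:520],(720,600),interpolation=cv2.INTER_CUBIC)
a=cv2.convertScaleAbs(a,alpha=2.0)
cv2.imwrite("pics/c5.png",a)
for z in(0,.035):
  for c in(s,t):
    f=200/np.tan(np.radians(c["fov_y"]/2));p=np.array(get_position())
    for e in (.0,.0945):
      for x in (-.0375,.0375):
        X=p+ez*(.066+z)+e*ey+x*ex
        q=np.array(c["R"])@X+np.array(c["t"]);print(z,e,x,q[:2]/q[2]*f+[c["cx"],c["cy"]])
```

```text
[(np.int32(76), array([187.1842, 213.8289]))]
0 0.0 -0.0375 [170.4981 179.1379]
0 0.0 0.0375 [163.4109 217.7793]
0 0.0945 -0.0375 [228.2682 175.9776]
0 0.0945 0.0375 [225.2206 214.1257]
0 0.0 -0.0375 [469.9406 238.0429]
0 0.0 0.0375 [481.7169 192.015 ]
0 0.0945 -0.0375 [411.6085 221.7013]
0 0.0945 0.0375 [423.8045 175.8211]
0.035 0.0 -0.0375 [163.3223 165.6351]
0.035 0.0 0.0375 [155.3492 205.2602]
0.035 0.0945 -0.0375 [223.8688 162.4198]
0.035 0.0945 0.0375 [220.3478 201.5152]
0.035 0.0 -0.0375 [477.6171 238.0023]
0.035 0.0 0.0375 [489.9187 189.6907]
0.035 0.0945 -0.0375 [416.365  220.8442]
0.035 0.0945 0.0375 [429.1292 172.6953]
```

View pics/c5.png

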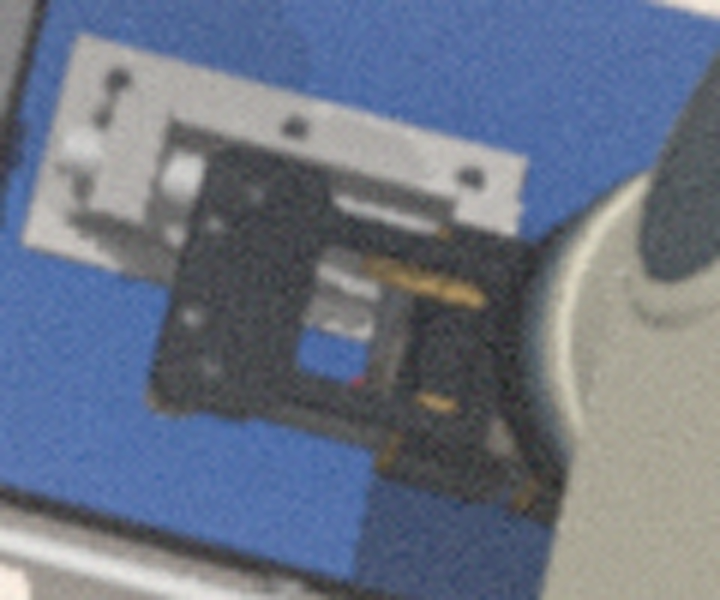

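The top view shows the hand over the ball: the +y end plate corners are at (425,217) and (434,175), and the ball is just visible at (460,213). I'll triangulate the plate corner and finger tip.

Run:
```python
from cell import *
from h import *
s=capture("scene");t=capture("top");p=np.array(get_position())
for n,a,b in(("+x corner",(216,182.5),(434,175)),("-x corner",(217.5,150),(425,216.7)),("screw hi",(120+557/6,150+42/6),(400+190/6,150+316/6)),("screw lo",(120+548/6,150+112/6),(400+215/6,150+222/6))):
    P,r=tri(ray(s,*a),ray(t,*b));d=P-p;print(n,P,r[0],"rel",d@ex,d@ey,d[2])
```

```text
+x corner [ 0.5725 -0.1875  0.2644] 0.0007232093358358595 rel 0.02893979296195406 0.09461787684973143 0.1364161727787115
-x corner [ 0.5128 -0.175   0.2648] 0.0007829013843697312 rel -0.03199679798929201 0.09200585641983847 0.13680345168588126
screw hi [ 0.5321 -0.1828  0.2731] 0.0002790518331689182 rel -0.011320102106496753 0.08922730530111686 0.1450449767203788
screw lo [ 0.5542 -0.1882  0.2742] 0.0002186760976280559 rel 0.011376973581957495 0.08936249806263859 0.14619950097905032
```

Laterally the hand is exactly centred (screws at ±11.4 mm in x, plate end at 92–95 mm). So the error is only in height: the tips are at about z = 0.145, where 0.106 was expected, roughly 38 mm too high. I'll reopen and step down with a force guard.

Run:
```python
from cell import *
from h import *
servo_line(tcp(15)+ez*.012,feed=.1);command_gripper(.55,8);f0=np.array(get_contact_force())
for dz in (-.008,-.016,-.022,-.028,-.033,-.037):
    servo_line(tcp(15)+ez*dz,feed=.06);f=np.array(get_contact_force())-f0;print(dz,get_t(),get_position()[2],f)
    if np.linalg.norm(f)>4: servo_line(tcp(15)+ez*(dz+.015),feed=.1);break
else:
    command_gripper(0.0,8);print(get_grip_width(),get_gripper_force(),np.array(get_contact_force())-f0)
s=capture("scene");print(reds(s),get_t())
cv2.imwrite("pics/c6.png",cv2.resize(s["color"][150:250,120:240],(720,600),interpolation=cv2.INTER_CUBIC))
```

```text
-0.008 9.8167 0.11941531087930546 [-0.4603 -0.4598 -1.0667]
-0.016 10.1 0.11157919945755918 [-1.2595  0.6178 -0.3298]
-0.022 10.35 0.10559489550716672 [-0.1778 -0.8772  0.2324]
-0.028 10.6 0.09952943266568037 [-1.1132  0.585  -0.4934]
-0.033 10.85 0.09463449960832022 [-0.8714  0.2106 -0.2807]
-0.037 11.1 0.09073886266961131 [-1.4526  0.0775  0.0226]
0.20777283967694699 8.000003099441528 [-1.5086  0.2586  0.9899]
[(np.int32(51), array([421.5098, 153.2353])), (np.int32(28), array([178.6429, 222.1071]))] 11.725
```

View pics/c6.png

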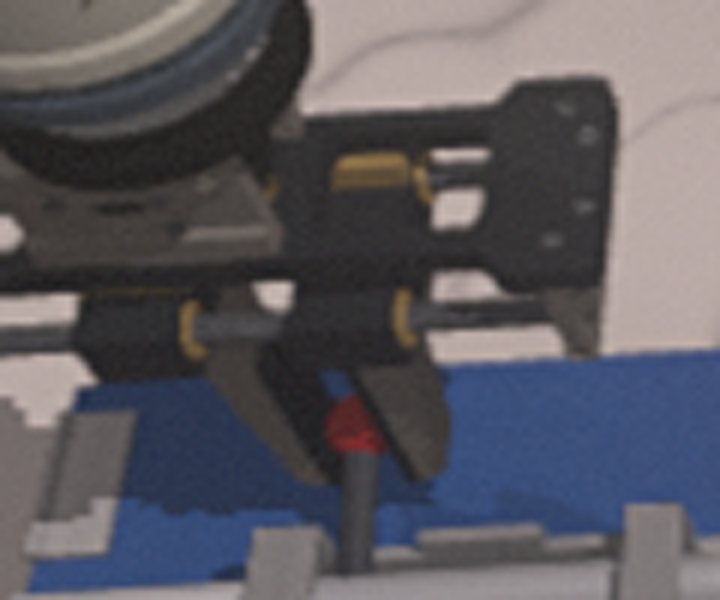

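The ball is now gripped between the pads (width 0.208, about 19 mm; tips at crop (320,480) and (430,475), below the ball). The tool reading has a 37 mm height offset, which I'll carry along. Next is the lift on the arc, with a look at the knob before sliding.

Run:
```python
from cell import *
from h import *
o=-ez*.037
for d in (22,30,38,46,54,62):
    servo_line(tcp(d)+o,feed=.05);print(d,get_position(),get_contact_force(),get_grip_width())
print(get_t());s=capture("scene");print(reds(s))
f=200/np.tan(np.radians(s["fov_y"]/2));q=np.array(s["R"])@(tcp(62)-ez*.003)+np.array(s["t"]);print("expect",q[:2]/q[2]*f+[s["cx"],s["cy"]])
cv2.imwrite("pics/c7.png",cv2.resize(s["color"][150:250,120:240],(720,600),interpolation=cv2.INTER_CUBIC))
```

```text
22 [ 0.5232 -0.2726  0.0973] [-0.0564  0.4269 -0.4832] 0.20713723174212076
30 [ 0.5262 -0.2734  0.1039] [-1.1913  0.2755 -0.4545] 0.20816286155451752
38 [ 0.5303 -0.2744  0.1099] [-2.3455  0.5445  0.9689] 0.20734007589848585
46 [ 0.5352 -0.2757  0.1153] [-2.4282  1.3706  2.0699] 0.20635288219808245
54 [ 0.5408 -0.2771  0.12  ] [-1.6868 -0.1994  1.0523] 0.20649962444082676
62 [ 0.5468 -0.2786  0.1237] [-1.9182  0.2272  1.127 ] 0.2095317448846225
13.4583
[(np.int32(52), array([421.4808, 153.3269])), (np.int32(27), array([170.3333, 226.4074]))]
expect [172.0606 223.4264]
```

View pics/c7.png

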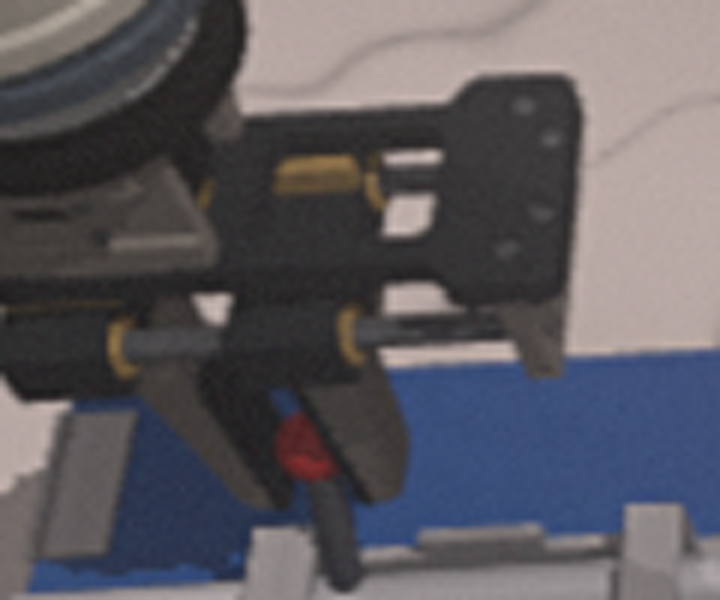

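The knob is up with the handle clear of the notch (ball at (170,226), as expected given the occlusion). Now I'll slide, lower along the arc and release.

Run:
```python
from cell import *
from h import *
import sys
o=-ez*.037
for s in (.02,.042,.064):
    servo_line(tcp(62,s)+o,feed=.06);f=np.array(get_contact_force());print(s,get_position(),f,get_grip_width())
    if np.linalg.norm(f)>15: print("stop");sys.exit()
for d in (54,46,38,30,22,17):
    servo_line(tcp(d,.064)+o,feed=.05);f=np.array(get_contact_force());print(d,f,get_grip_width())
    if np.linalg.norm(f)>15: print("stop");sys.exit()
command_gripper(.55);servo_line(tcp(17,.064)+o+ez*.12,feed=.15);print(get_t())
s=capture("scene");t=capture("top");print(reds(s),reds(t))
cv2.imwrite("pics/c8.png",cv2.resize(s["color"][150:350,90:330],(720,600)))
```

```text
0.02 [ 0.5513 -0.2582  0.1234] [-0.8536  0.8445  1.5061] 0.2046868566644298
0.042 [ 0.5567 -0.2371  0.1234] [-0.1708  0.7653 -0.4477] 0.20741930269911318
0.064 [ 0.5621 -0.2158  0.1234] [-0.819   1.139  -0.1104] 0.20910261381092196
54 [-0.3805  0.4116 -1.3552] 0.21115895975627788
46 [ 1.1277 -1.938  -1.7408] 0.20539264464368057
38 [ 0.9131 -2.1211 -0.8596] 0.20788866780774853
30 [ 1.7318 -0.9728 -2.6359] 0.20530697545887236
22 [ 1.9284 -0.7432 -0.728 ] 0.2064215026822184
17 [ 1.9971 -1.6998 -0.5832] 0.20472840251601834
18.3083
[(np.int32(49), array([421.6327, 153.1837])), (np.int32(70), array([217.2   , 217.8571]))] [(np.int32(72), array([187.0694, 213.875 ]))]
```

View pics/c8.png

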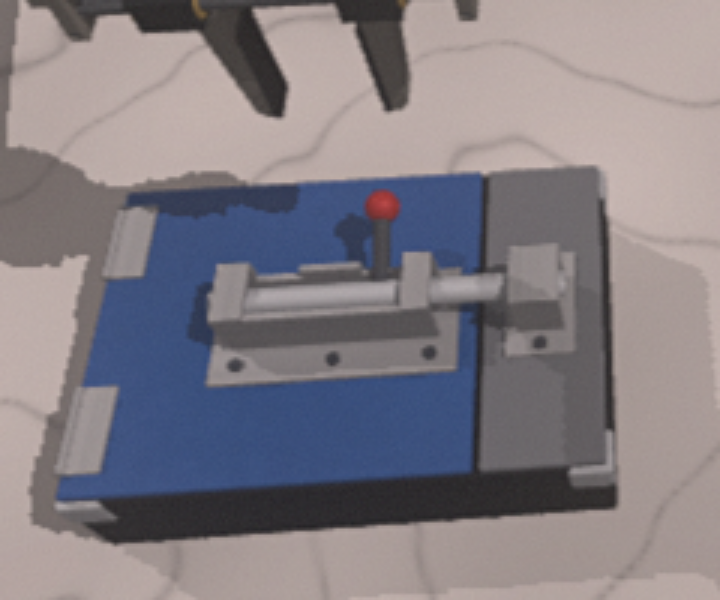

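The rod is through the keeper at crop (540,280), the handle lies down in the bolted notch with its knob at (217,218), and the gripper is clear. The yellow knob hasn't moved.

Run:
```python
from cell import *
from h import *
s=capture("scene");print(plane(s,217.2,217.86,.1245)-K0, ey*.064)
print(hand_in())
```

```text
[ 0.0149  0.0621 -0.0005] [0.0157 0.062  0.    ]
the job is handed in; nothing more can be done
None
```

The blue case is bolted and handed in after about 18 s of robot time: the rod is through the keeper, the handle is down in the bolted notch, the gripper is clear, and the yellow knob has not moved; the tool's height reading was about 37 mm off, which I corrected for before grasping.

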